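Load the autoclave caddy after a fermentation run

ROBOT

A 6-joint arm with a two-finger parallel gripper is mounted at the origin on the work surface. World frame = base frame: x ahead of the robot, y to its left, z up, the work surface at z = 0. Lengths are in m, angles in degrees, forces in N, time in s.
With the tool pointing down it reaches from about 0.375 to 0.9 m from the base axis. Payload 3.1 kg.
Tool frame: the origin (TCP) lies midway between the tips of the shut fingers; the grasp point (between the pads) lies 19 mm behind it; z points along the fingers, y is the line along which they close (so a half turn about z gives the same grasp; the last joint's range is limited). The gripper opens to 85 mm and grips with 20 to 120 N. Pads are 22 mm wide; open, the fingers measure 114 mm over their backs; the gripper's body (76 mm by 85 mm) begins 54 mm behind the grasp point. The pads swing forward as they close: fully open they stand 13 mm farther back than shut.
Start: joints at [64.028, 30.224, 82.088, -0, 67.689, -10.227], TCP at [0.17, 0.602, 0.231] pointing down, gripper open.
Joint ranges: [-176.69, 176.69], [-43.24, 126.21], [12.49, 139.97], [-82, 262], [0, 151.66], [-163.58, 163.58]. Speed limits (degrees/s): [159.86, 159.86, 180, 180, 180, 180].

INTERFACE

Orientations are given as [roll, pitch, yaw] about the fixed x, y, z axes, in that order (R = Rz(yaw) Ry(pitch) Rx(roll)).
In Python, from rig import manip gives the robot as it stands.
- The arm moves only by the shell command python3 -m inch 'ROWS' [OPENING] [FORCE]. ROWS is JSON, a list of rows, each a list of 4 numbers: the shift along the world's x, y, z in mm, then the turn about the world's z in degrees. In form: [[dx, dy, dz, yaw], ...]. A call has 1 to 20 rows; each row is the pose to reach, as a shift and turn from the pose commanded when the call began; what a row does not reach only later rows make up. A row lasts 1/8 s, in which the tool goes at most 62.5 mm and 10.7 degrees, less where a joint would pass 70% of its speed; a pose out of reach is approached as far as the arm can. A call with a gripper value outside its range is refused whole. OPENING is the finger opening in mm, from 0 to 85.4, set as the call begins (- or left out, the last holds). The fingers move at their own pace and stop on an object; FORCE is the grip in N (left out, the last holds). Time passes only in rows, so rows that repeat a pose let the fingers close. It gives the time, the measured TCP pose, the force, the opening and the grip force at its end, in the units of the state.
- manip.get_state(): the state, without advancing time (a new reading comes with each control period).
- manip.grab_frame(name): name is "scene" or "side" or "wrist"; returns the picture (420x560x3 uint8, red, green, blue); there is no depth.
- manip.calibration(name): a dict with "K" (3x3 intrinsics, pixels), "cam_to_world" (4x4, takes a point from camera to world coordinates). Camera axes: x right, y up, looking along -z (the intrinsics and any distortion apply to the point x, -y, -z); pixel columns grow to the right and rows downward; lengths in m; the calibration is good to about 2 mm. A picture is of the moment at which its call begins: read the wrist's pose just before it. calibration takes no time and is no camera call; for the wrist camera it gives the pose at the moment of the call.
- manip.job_done(): hands the job in; it is judged then, once.
Trained networks look in the newest picture that a camera, given by its name, has taken for a name from the list of things; names that differ only in an ending like _2 or _b are one class to them, and where a whole thing is asked for, a point or a joint stands for the part that bears it (a point fixed in the world has none). Each returns a list of dicts, best first, with "conf" (0 to 1); they miss things now and then, are a little off and sometimes report something else, mostly with a low value. They report only what shows in the picture. A call takes as long as a camera call.
- manip.spot_in(name, camera): "location" ([x, y, z] in m, in the coordinates of the camera as it stood for that picture, good to about 4 mm: the middle of the surface that is visible of it).
- manip.silhouettes(name, camera): "pixels" (420x560 bool, what is visible of it).
The state is a dict: "clock": time; "joints": joint angles; "joint_velocities": joint speeds; "tau": joint torques, N m; "position": TCP position; "orientation": TCP orientation; "contact_force": force on the tool from outside, world axes, zero at the start; "wrist_torque": the same for the moment, N m; "finger_gap": finger opening in m; "gripper_force": force on a finger pad.
Only numpy, scipy, OpenCV 4.12 (cv2) and the standard library are available. Lean on these libraries where they do the work, as an engineer would, in place of code of your own. Each camera call takes 0.05 s, during which the arm holds its last target. There are 200 camera calls.

TASK

Load the used ware into the grey autoclave caddy: the amber bottle with the red cap goes on the yellow pad, the clear bottle with the red cap on the green pad, and the wide steel beaker on the white pad with the narrow steel beaker standing inside it. Keep everything upright and set it down rather than dropping it. Leave the two blue-capped bottles and the orange plastic beaker standing where they are.

Things in the scene. Friction and masses are not known exactly. Their poses are not given: they have to be found in the camera images.
- pad_yellow: Yellow pad, 80 x 80 x 2 mm, fixed on the floor of one cell of the grey caddy, at the cell's centre. Origin: centre of its underside, 4 mm above the bench; things stand on its top, 6 mm above the bench. x runs along the caddy's row of cells, y across. For the red-capped amber bottle. Which pad is in which cell changes.
- pad_green: Green pad, 80 x 80 x 2 mm, fixed on the floor of one cell of the grey caddy, at the cell's centre. Origin: centre of its underside, 4 mm above the bench; things stand on its top, 6 mm above the bench. x runs along the caddy's row of cells, y across. For the red-capped clear bottle. Caddy: fixed, 280 x 96 mm, three cells in a row at 92 mm pitch, each 88 x 88 mm inside.
- pad_white: White pad, 80 x 80 x 2 mm, fixed on the floor of one cell of the grey caddy, at the cell's centre. Origin: centre of its underside, 4 mm above the bench; things stand on its top, 6 mm above the bench. x runs along the caddy's row of cells, y across. For the nested steel beakers. Caddy walls and dividers are 4 mm thick, their tops 29 mm above the bench.
- bottle_amber_red: Amber glass bottle with a RED cap, to be loaded. Glass body 62 mm in diameter to 58 mm height with white paper band, shoulder narrowing to a 32 mm neck at 74 mm, screw cap 40 mm in diameter (lower lip 43 mm) from 82 mm to the top at 112 mm; grip it by the cap, which does not turn. 110 to 225 g. Origin: centre of the underside, z up.
- bottle_clear_red: Clear glass bottle with a RED cap, to be loaded. Glass body 62 mm in diameter to 58 mm height with white paper band, shoulder narrowing to a 32 mm neck at 74 mm, screw cap 40 mm in diameter (lower lip 43 mm) from 82 mm to the top at 112 mm; grip it by the cap, which does not turn. 110 to 225 g. Origin: centre of the underside, z up.
- bottle_amber_blue: Amber glass bottle with a BLUE cap, a look-alike that stays. Glass body 62 mm in diameter to 58 mm height with white paper band, shoulder narrowing to a 32 mm neck at 74 mm, screw cap 40 mm in diameter (lower lip 43 mm) from 82 mm to the top at 112 mm; grip it by the cap, which does not turn. 110 to 225 g. Origin: centre of the underside, z up.
- bottle_clear_blue: Clear glass bottle with a BLUE cap, a look-alike that stays. Glass body 62 mm in diameter to 58 mm height with white paper band, shoulder narrowing to a 32 mm neck at 74 mm, screw cap 40 mm in diameter (lower lip 43 mm) from 82 mm to the top at 112 mm; grip it by the cap, which does not turn. 110 to 225 g. Origin: centre of the underside, z up.
- beaker_large: Wide, low stainless-steel beaker, open at the top: outside diameter 66 mm, height 60 mm, wall 3 mm (inside diameter 60 mm), base 4 mm thick. About 150 g. Straight sides, gripped across its outside. Origin at the centre of the underside, z up.
- beaker_small: Narrow, tall stainless-steel beaker, open at the top: outside diameter 44 mm, height 105 mm, wall 3 mm, base 4 mm. About 120 g. Standing inside the wide beaker it rises 49 mm above that one's rim, so it is gripped across its outside near the top. Origin at the centre of the underside, z up.
- beaker_plastic: Orange plastic beaker of the same size and shape as the narrow steel one (44 mm in diameter, 105 mm high), a look-alike that stays. Origin at the centre of the underside, z up.

How it is judged:
By the outcome, as a careful person would: the job done as asked, in the order asked, and still so for the second after the job is handed in, with the robot touching nothing.
It also fails if it takes over 99 s, if anything falls off the work surface, if the arm or the gripper's body presses on something with over 40 N, if the wrist force passes 120 N, or if a joint passes its speed limit or range.

## Working session

There is one attempt and no reset: what is moved stays moved. The work goes in short steps, Python scripts to look and compute and a shell command to move; the robot and the scene stay as the last step left them, time stands still between calls to the robot, and variables do not carry over. Pictures are saved under pics/ and viewed, at most 18 in all, crops included, and the job is handed in when it is done.

```bash
mkdir -p pics; ls
cat > h.py <<'E'
from rig import manip
import numpy as np, cv2
def snap(cam,fn=None):
    T=np.array(manip.calibration(cam)["cam_to_world"]);K=np.array(manip.calibration(cam)["K"])
    im=manip.grab_frame(cam)
    if fn: cv2.imwrite(f"pics/{fn}.png",im[:,:,::-1])
    return im,T,K
def spot(n,cam,T):
    return [(round(d["conf"],2),(T[:3,:3]@np.array(d["location"])+T[:3,3]).round(4).tolist()) for d in manip.spot_in(n,cam)[:2]]
def onplane(uv,z,T,K):
    d=T[:3,:3]@np.array([(uv[0]-K[0,2])/K[0,0],-(uv[1]-K[1,2])/K[1,1],-1.])
    o=T[:3,3]; return o+d*(z-o[2])/d[2]
E
python3 - <<'E'
from h import *
names="pad_yellow pad_green pad_white bottle_amber_red bottle_clear_red bottle_amber_blue bottle_clear_blue beaker_large beaker_small beaker_plastic".split()
for c in ("scene","side"):
    im,T,K=snap(c,c+"0"); print(c,T[:3,3].round(3),manip.calibration(c).keys())
    for n in names: print(n,spot(n,c,T))
s=manip.get_state();print(s["position"],s["orientation"],s["clock"])
E
```

```text
pics
scene [1.241 0.554 0.646] dict_keys(['K', 'cam_to_world'])
pad_yellow [(0.68, [0.5243, -0.2612, 0.009])]
pad_green [(0.73, [0.6195, -0.2659, 0.0048])]
pad_white [(0.55, [0.4326, -0.2595, 0.0077])]
bottle_amber_red [(0.79, [0.6946, 0.0201, 0.0613])]
bottle_clear_red [(0.55, [0.4553, 0.2664, 0.0608])]
bottle_amber_blue [(0.68, [0.5651, 0.2555, 0.062]), (0.65, [0.4709, 0.0123, 0.0432])]
bottle_clear_blue [(0.73, [0.4566, 0.1371, 0.0623])]
beaker_large [(0.66, [0.566, 0.2534, 0.0612]), (0.63, [0.4695, 0.0103, 0.0412])]
beaker_small [(0.35, [0.5268, -0.2632, 0.0084])]
beaker_plastic [(0.6, [0.5827, 0.1406, 0.0667])]
side [0.357 0.664 0.653] dict_keys(['K', 'cam_to_world'])
pad_yellow [(0.69, [0.5317, -0.2594, 0.0061])]
pad_green [(0.57, [0.6256, -0.2692, 0.0005]), (0.52, [0.6767, 0.0235, 0.0629])]
pad_white [(0.59, [0.4393, -0.2567, 0.0041])]
bottle_amber_red [(0.65, [0.4385, 0.2764, 0.0631])]
bottle_clear_red [(0.87, [0.4374, 0.2769, 0.0653]), (0.26, [0.4371, -0.2581, 0.0053])]
bottle_amber_blue [(0.76, [0.544, 0.2656, 0.0635])]
bottle_clear_blue [(0.81, [0.4333, 0.1451, 0.0599])]
beaker_large [(0.66, [0.4522, -0.0019, 0.0433])]
beaker_small [(0.76, [0.5416, 0.0258, 0.0721])]
beaker_plastic [(0.76, [0.567, 0.1507, 0.0733])]
[0.16958511 0.60152549 0.23129808] [-1.79999741e+02  2.50784225e-04  1.64251930e+02] 1.1
```

View pics/scene0.png

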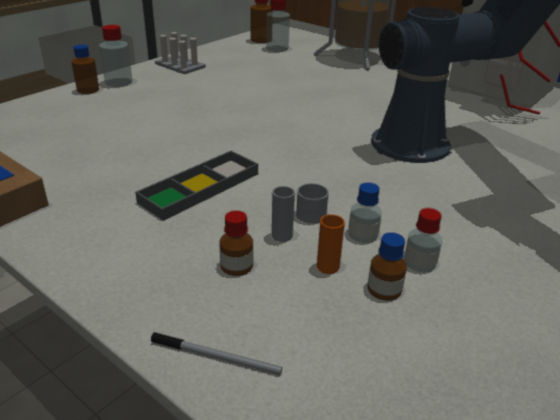

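View pics/side0.png

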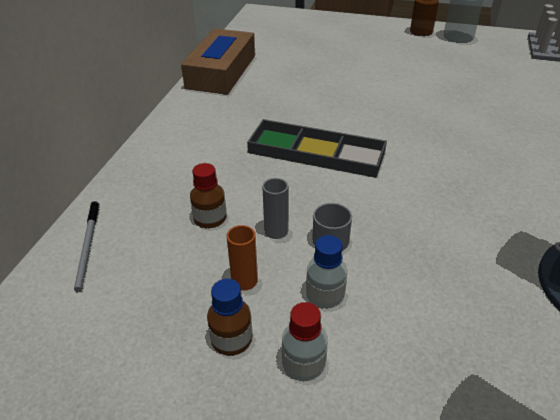

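The scene view shows the amber-red bottle at (236,240), small steel beaker (283,215), large (312,203), clear-red (427,240), and the caddy at (200,183) with cells green, yellow, white. The side view agrees: amber-red (207,195), small (276,208), large (332,225), clear-red (305,340).

Run:
```python
from h import *
P={"amber_red":(.112,(236,218),(204,170)),"clear_red":(.112,(430,215),(306,313)),"amber_blue":(.112,(393,240),(227,289)),"clear_blue":(.112,(369,189),(328,245)),
"small":(.105,(283,192),(276,185)),"large":(.06,(312,190),(332,212)),"plastic":(.105,(331,220),(242,233)),"g":(.006,(166,197.5),(278,140)),"y":(.006,(200,183),(319,147.5)),"w":(.006,(231,170),(361,154.5))}
for n,(z,a,b) in P.items():
    o=[]
    for c,p in (("scene",a),("side",b)):
        k=manip.calibration(c);o.append(onplane(p,z,np.array(k["cam_to_world"]),np.array(k["K"]))[:2].round(4).tolist())
    print(n,o)
k=manip.calibration("wrist");print(np.array(k["cam_to_world"]).round(3),k["K"])
# caddy outer top rectangle (dark) corners in each view
```

```text
amber_red [[0.6847, 0.0111], [0.6764, 0.0097]]
clear_red [[0.4469, 0.2608], [0.4385, 0.2586]]
amber_blue [[0.5571, 0.2489], [0.5494, 0.2475]]
clear_blue [[0.444, 0.1321], [0.4356, 0.1318]]
small [[0.5541, 0.0101], [0.5486, 0.0091]]
large [[0.4502, 0.0046], [0.4523, 0.0015]]
plastic [[0.5697, 0.1328], [0.5669, 0.1334]]
g [[0.6195, -0.2656], [0.6216, -0.2621]]
y [[0.5266, -0.2561], [0.5284, -0.2569]]
w [[0.4349, -0.2458], [0.437, -0.2543]]
[[ 0.271 -0.927 -0.261  0.102]
 [ 0.963  0.261  0.074  0.62 ]
 [-0.001 -0.271  0.963  0.374]
 [ 0.     0.     0.     1.   ]] [[338.80542009   0.         276.03142749]
 [  0.         338.80542009 208.43207456]
 [  0.           0.           1.        ]]
```

```bash
python3 -m inch '[[60,-30,20,2],[100,-70,20,4],[140,-115,20,6],[180,-160,20,8],[220,-205,20,10],[260,-250,20,12],[300,-295,20,14],[340,-340,20,15.75],[380,-385,20,15.75],[420,-430,20,15.75],[450,-475,20,15.75],[480,-520,20,15.75],[500,-560,20,15.75],[510,-590,20,15.75],[510,-591,20,15.75],[510,-591,20,15.75],[510,-591,20,15.75]]' 60 40
python3 - <<'E'
from h import *
im,T,K=snap("wrist","w1")
s=manip.get_state();print(s["position"],s["orientation"])
for n in ("bottle_amber_red","beaker_small","beaker_large"):print(n,spot(n,"wrist",T))
h=cv2.cvtColor(im,cv2.COLOR_RGB2HSV)
m=(((h[...,0]<6)|(h[...,0]>172))&(h[...,1]>150)&(h[...,2]>60)).astype(np.uint8)
n,l,st,c=cv2.connectedComponentsWithStats(m)
for i in range(1,n):
    if st[i,4]>200: print(st[i],c[i],onplane(c[i],.11,T,K))
E
```

```text
clock: 3.22
position: [0.679, 0.0121, 0.2514]
orientation: [180.0, -0.0, -179.9]
contact_force: [-0.1, -0.7, 0.3]
finger_gap: 0.0598
gripper_force: 0.0
[0.67909194 0.01206847 0.25148123] [ 1.79983243e+02 -1.10658407e-02 -1.79894128e+02]
bottle_amber_red [(0.96, [0.6668, 0.0028, 0.1094])]
beaker_small [(0.76, [0.5381, 0.0129, 0.0683]), (0.38, [0.6198, -0.2565, 0.0044])]
beaker_large []
[ 245  175   46   42 1542] [267.25162127 194.65953307] [0.67647642 0.00452886 0.11      ]
```

View pics/w1.png

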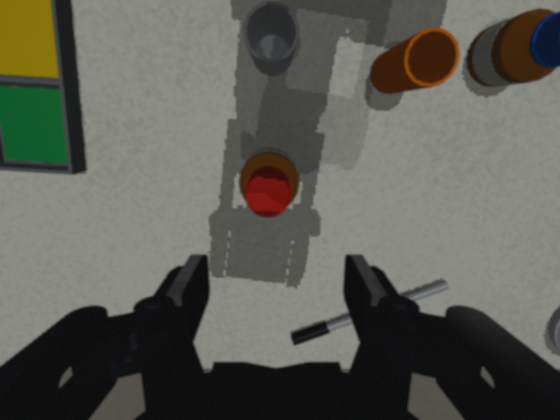

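The wrist view shows the red cap centred at (268,194), about 6 mm to the left (−y) of the finger midline (276), with no neighbours near the fingers.

```bash
python3 -m inch '[[-2,-5,-20,0],[-2,-5,-60,0],[-2,-5,-100,0],[-2,-5,-135,0],[-2,-5,-160,0],[-2,-5,-174,0],[-2,-5,-175,0],[-2,-5,-175,0]]'
python3 -m inch '[[0,0,0,0],[0,0,0,0],[0,0,0,0],[0,0,0,0],[0,0,0,0],[0,0,0,0],[0,0,2,0],[0,0,5,0],[0,0,10,0],[0,0,15,0]]' 30 45
```

```text
clock: 4.42
position: [0.6785, 0.0055, 0.0774]
orientation: [-180.0, 0.1, -180.0]
contact_force: [-0.1, 1.1, 0.0]
finger_gap: 0.0595
gripper_force: 0.0
clock: 5.68
position: [0.6774, 0.0056, 0.0914]
orientation: [180.0, -0.0, -180.0]
contact_force: [0.6, -0.8, -1.5]
finger_gap: 0.0388
gripper_force: 45.3
```

```bash
python3 -m inch '[[0,0,25,0],[0,0,60,0],[-10,-20,80,0],[-28,-50,85,0],[-46,-82,85,0],[-64,-114,85,0],[-82,-146,85,0],[-100,-178,85,0],[-118,-208,85,0],[-134,-235,85,0],[-146,-254,85,0],[-150,-262,85,0],[-150,-262,85,0],[-150,-262,85,0]]'
python3 - <<'E'
from h import *
im,T,K=snap("wrist","w2")
s=manip.get_state();print(s["position"],s["orientation"])
for n in ("bottle_amber_red","pad_yellow","pad_green","pad_white"):print(n,spot(n,"wrist",T))
for c in("scene","side"):
  im2,T,K=snap(c,c+"2")
  for n in ("pad_yellow","pad_green","pad_white"):print(n,spot(n,c,T))
E
```

```text
clock: 7.42
position: [0.5276, -0.2558, 0.1763]
orientation: [180.0, -0.0, -180.0]
contact_force: [0.3, 0.6, -0.9]
finger_gap: 0.0389
gripper_force: 45.5
[ 0.52780963 -0.25568608  0.17629519] [ 1.79982629e+02 -1.92678878e-03 -1.79937015e+02]
bottle_amber_red [(0.93, [0.517, -0.2584, 0.2043]), (0.4, [0.505, -0.2381, 0.0083])]
pad_yellow [(0.69, [0.5078, -0.2394, 0.0068])]
pad_green []
pad_white [(0.86, [0.4384, -0.2461, 0.0084])]
pad_yellow [(0.87, [0.5247, -0.2628, 0.0111])]
pad_green [(0.62, [0.6162, -0.2671, 0.006])]
pad_white [(0.67, [0.4297, -0.2597, 0.0121])]
pad_yellow []
pad_green [(0.72, [0.6272, -0.2664, 0.0036]), (0.26, [0.5254, -0.2329, 0.1459])]
pad_white [(0.66, [0.4368, -0.2546, 0.005])]
```

View pics/w2.png

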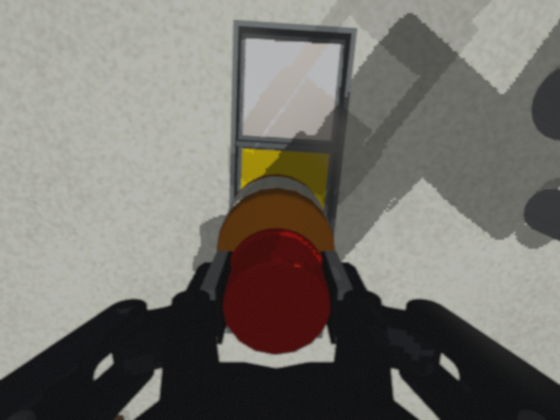

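Holding the amber bottle (cap at 277,290); caddy white end corners at (234,21) and (356,30), divider white/yellow near (238,143)–(343,143).

Run:
```python
from h import *
k=manip.calibration("wrist");T=np.array(k["cam_to_world"]);K=np.array(k["K"])
for p,z in [((234,21),.029),((356,30),.029),((237,143),.029),((344,145),.029),((243,38),.006),((341,45),.006),((241,134),.006),((333,139),.006),((241,149),.006),((330,153),.006)]:
    print(p,onplane(p,z,T,K).round(4))
```

```text
(234, 21) [ 0.3893 -0.2889  0.029 ]
(356, 30) [ 0.3955 -0.1946  0.029 ]
(237, 143) [ 0.4818 -0.2894  0.029 ]
(344, 145) [ 0.4834 -0.1991  0.029 ]
(243, 38) [ 0.3967 -0.2843  0.006 ]
(341, 45) [ 0.4021 -0.2017  0.006 ]
(241, 134) [ 0.4757 -0.2882  0.006 ]
(333, 139) [ 0.4801 -0.2048  0.006 ]
(241, 149) [ 0.4891 -0.2885  0.006 ]
(330, 153) [ 0.4927 -0.207   0.006 ]
```

```bash
python3 -m inch '[[2,1,-20,0],[2,2,-45,0],[2,2,-60,0],[2,2,-63,0],[2,2,-63,0],[2,2,-63,0]]'
python3 - <<'E'
from h import *
o=[]
for c in("scene","side","wrist"):
  im,T,K=snap(c)
  y,x={"scene":(170,190),"side":(120,310),"wrist":(90,280)}[c]
  a,b=(40,60) if c!="wrist" else (90,130)
  cr=im[y-a:y+a,x-b:x+b]
  o.append(cv2.resize(cr,(390,270),interpolation=cv2.INTER_CUBIC))
o.append(o[0]*0)
cv2.imwrite("pics/m3.png",np.vstack([np.hstack(o[:2]),np.hstack(o[2:])])[:,:,::-1])
print(manip.get_state()["position"])
E
```

```text
clock: 8.82
position: [0.5301, -0.2549, 0.1142]
orientation: [-179.9, 0.1, -180.0]
contact_force: [-0.3, 0.6, -1.2]
finger_gap: 0.0386
gripper_force: 45.5
[ 0.52990858 -0.25471388  0.11400005]
```

View pics/m3.png

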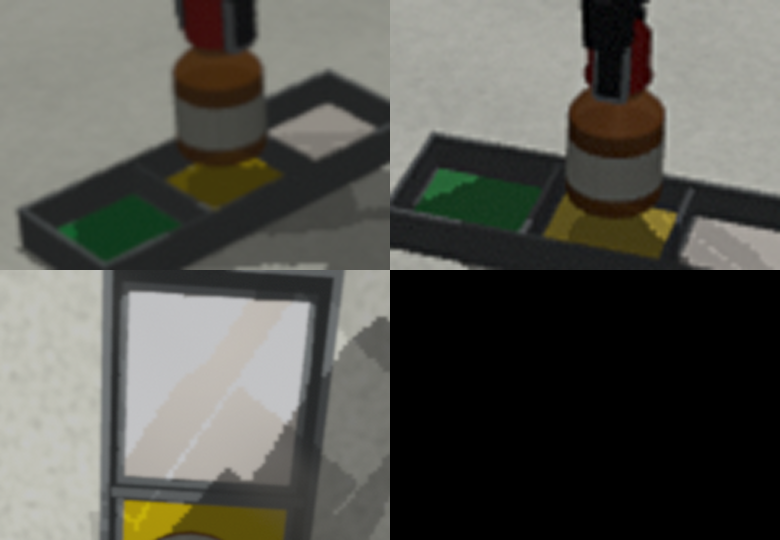

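The crops show the bottle hanging just above the yellow cell, bottom centre near scene (198,175) and side (319,139).

Run:
```python
from h import *
for c,p in (("scene",(197.7,175)),("side",(319.2,139.5))):
    k=manip.calibration(c);print(onplane(p,.036,np.array(k["cam_to_world"]),np.array(k["K"])))
k=manip.calibration("wrist");T=np.array(k["cam_to_world"]);K=np.array(k["K"])
for q in [(124,292-270),(310,302-270),(295,487-270),(121,475-270)]:
    p=(150+q[0]*260/390,q[1]*180/270); print(p,onplane(p,.006,T,K).round(4))
```

```text
[ 0.53947265 -0.24757023  0.036     ]
[ 0.52625466 -0.2429555   0.036     ]
(232.66666666666669, 14.666666666666666) [ 0.3973 -0.2836  0.006 ]
(356.66666666666663, 21.333333333333332) [ 0.4012 -0.2013  0.006 ]
(346.66666666666663, 144.66666666666666) [ 0.4821 -0.2033  0.006 ]
(230.66666666666669, 136.66666666666666) [ 0.4764 -0.2877  0.006 ]
```

Run:
```python
from h import *
for c,p in (("scene",(197.7,172.4)),("side",(319.2,135.4))):
    k=manip.calibration(c);print(onplane(p,.036,np.array(k["cam_to_world"]),np.array(k["K"])))
```

```text
[ 0.53140995 -0.25620746  0.036     ]
[ 0.52951874 -0.25807753  0.036     ]
```

```bash
python3 -m inch '[[-1,2,-10,0],[-1,2,-20,0],[-1,2,-26,0],[-1,2,-28,0],[-1,2,-29,0],[-1,2,-30,0],[-1,2,-30,0]]'
```

```text
clock: 9.85
position: [0.5288, -0.2526, 0.0839]
orientation: [-180.0, 0.0, -180.0]
contact_force: [-0.3, -0.1, 1.6]
finger_gap: 0.039
gripper_force: 45.9
```

```bash
python3 -m inch '[[0,0,0,0],[0,0,0,0],[0,0,0,0],[0,0,15,0],[0,0,45,0],[0,0,90,0],[0,20,130,0],[-6,60,160,0],[-15,110,168,0],[-25,170,168,0],[-35,230,168,0],[-45,290,168,0],[-55,350,168,0],[-65,410,168,0],[-75,460,168,0],[-84,495,168,0],[-86,511,168,0],[-86,511,168,0],[-86,511,168,0]]' 60
python3 - <<'E'
from h import *
im,T,K=snap("wrist","w4")
s=manip.get_state();print(s["position"])
h=cv2.cvtColor(im,cv2.COLOR_RGB2HSV)
m=(((h[...,0]<6)|(h[...,0]>172))&(h[...,1]>150)&(h[...,2]>60)).astype(np.uint8)
n,l,st,c=cv2.connectedComponentsWithStats(m)
for i in range(1,n):
    if st[i,4]>200: print(st[i],c[i],onplane(c[i],.11,T,K))
snap("scene","s4")
E
```

```text
clock: 12.22
position: [0.443, 0.2574, 0.2515]
orientation: [-180.0, 0.0, 179.9]
contact_force: [0.7, -0.2, -0.1]
finger_gap: 0.0597
gripper_force: 0.0
[0.44303728 0.25727317 0.25137961]
[ 255  163   44   49 1529] [277.03400916 188.92805755] [0.43551767 0.25817493 0.11      ]
```

View pics/w4.png

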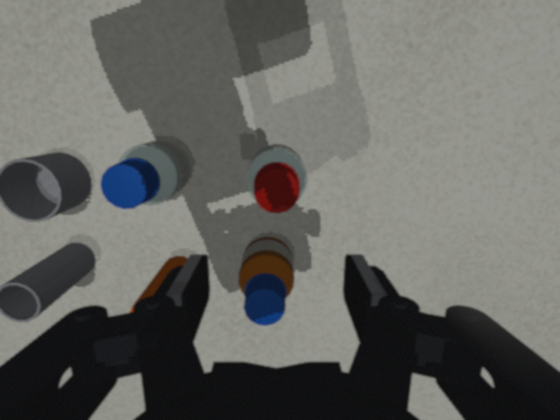

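View pics/s4.png

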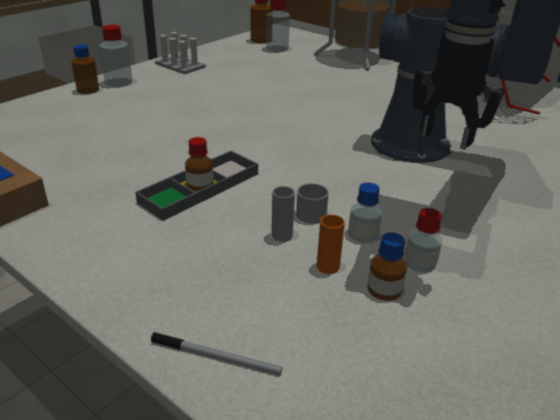

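Amber bottle stands upright in the yellow cell (scene 200,170). Wrist: red cap of the clear bottle centred at (277,188), roughly 6 mm in −x from the TCP; blue caps are clear of the fingers.

```bash
python3 -m inch '[[-6,1,-20,0],[-6,1,-60,0],[-6,1,-100,0],[-6,1,-135,0],[-6,1,-160,0],[-6,1,-174,0],[-6,1,-175,0],[-6,1,-175,0]]'
python3 -m inch '[[0,0,0,0],[0,0,0,0],[0,0,0,0],[0,0,0,0],[0,0,0,0],[0,0,0,0],[0,0,2,0],[0,0,5,0],[0,0,10,0],[0,0,15,0]]' 30 45
```

```text
clock: 13.32
position: [0.4373, 0.2595, 0.077]
orientation: [180.0, 0.1, 180.0]
contact_force: [0.1, -0.9, -0.7]
finger_gap: 0.0599
gripper_force: 0.0
clock: 14.58
position: [0.4365, 0.2596, 0.0915]
orientation: [-180.0, -0.0, -180.0]
contact_force: [-0.5, 0.5, -1.4]
finger_gap: 0.0386
gripper_force: 45.4
```

```bash
python3 -m inch '[[0,0,25,0],[0,0,65,0],[0,0,105,0],[3,-10,130,0],[15,-40,135,0],[30,-85,135,0],[47,-135,135,0],[65,-185,135,0],[83,-235,135,0],[100,-285,135,0],[118,-335,135,0],[135,-385,135,0],[153,-435,135,0],[170,-480,135,0],[181,-510,135,0],[183,-520,130,0],[183,-520,110,0],[183,-520,110,0]]'
python3 -m inch '[[0,0,-20,0],[0,0,-50,0],[0,0,-75,0],[0,0,-85,0],[0,0,-87,0],[0,0,-87,0]]'
python3 - <<'E'
from h import *
o=[]
for c in("scene","side"):
  im,T,K=snap(c)
  y,x={"scene":(180,170),"side":(120,290)}[c]
  cr=im[y-40:y+40,x-60:x+60]
  o.append(cv2.resize(cr,(390,260),interpolation=cv2.INTER_CUBIC))
cv2.imwrite("pics/m5.png",np.hstack(o)[:,:,::-1])
print(manip.get_state()["position"])
E
```

```text
clock: 16.82
position: [0.6174, -0.2582, 0.199]
orientation: [179.8, -0.3, -180.0]
contact_force: [-0.3, 0.5, -1.9]
finger_gap: 0.0387
gripper_force: 45.8
clock: 17.58
position: [0.6203, -0.2606, 0.1155]
orientation: [-179.9, 0.1, -180.0]
contact_force: [-0.0, 0.2, -2.4]
finger_gap: 0.039
gripper_force: 45.8
[ 0.62029223 -0.26082845  0.1156633 ]
```

View pics/m5.png

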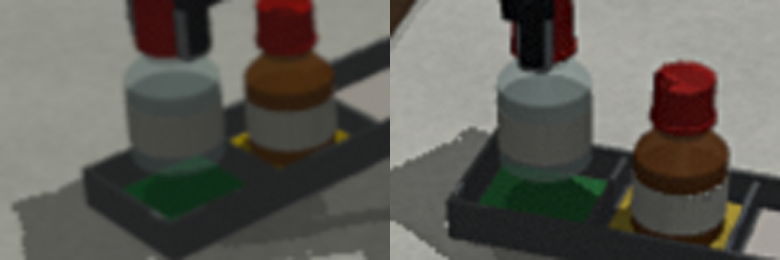

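The clear bottle hangs above the middle of the green cell (side crop column ~545, pad 483–607); amber sits centred in yellow.

```bash
python3 -m inch '[[0,0,-10,0],[0,0,-20,0],[0,0,-26,0],[0,0,-28,0],[0,0,-30,0],[0,0,-31,0],[0,0,-32,0],[0,0,-32,0]]'
```

```text
clock: 18.68
position: [0.6199, -0.2607, 0.0834]
orientation: [-180.0, 0.1, -180.0]
contact_force: [-1.5, 0.3, 5.6]
finger_gap: 0.0393
gripper_force: 46.3
```

```bash
python3 -m inch '[[0,0,0,0],[0,0,0,0],[0,0,0,0],[0,0,15,0],[0,0,45,0],[0,0,90,0],[0,0,130,0]]' 60
python3 -m inch '[[-10,15,20,0],[-30,50,36,0],[-55,90,36,0],[-80,130,36,0],[-110,175,36,0],[-140,220,36,0],[-160,250,36,0],[-169,263,36,0],[-169,263,36,0],[-169,263,36,0]]' 85
python3 - <<'E'
from h import *
im,T,K=snap("wrist","w6")
s=manip.get_state();print(s["position"],s["clock"])
for n in ("beaker_small","beaker_large"):print(n,spot(n,"wrist",T))
E
```

```text
clock: 19.55
position: [0.6199, -0.2607, 0.215]
orientation: [-179.9, 0.1, -180.0]
contact_force: [0.5, -0.1, 0.3]
finger_gap: 0.06
gripper_force: 0.0
clock: 20.8
position: [0.4521, 0.0014, 0.2487]
orientation: [-179.9, 0.1, 180.0]
contact_force: [0.5, -0.3, 0.2]
finger_gap: 0.0851
gripper_force: 0.0
[0.45197044 0.00137521 0.24853721] 20.85
beaker_small [(0.71, [0.5354, 0.0153, 0.0765])]
beaker_large [(0.86, [0.4529, 0.0058, 0.0012]), (0.35, [0.5169, -0.2386, 0.0674])]
```

View pics/w6.png

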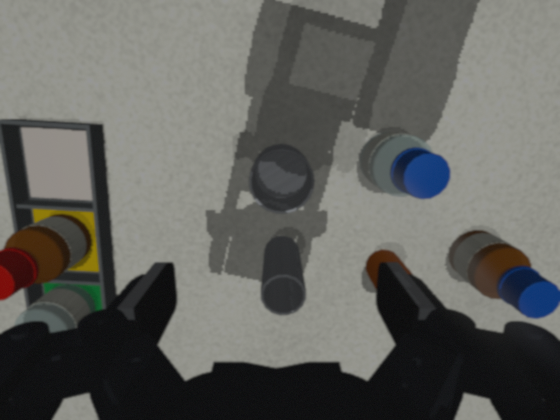

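The wide beaker's rim is centred at (282,177), the narrow one's at (284,293); both bottles stand in their cells; white pad spans (22,127)–(92,202).

Run:
```python
from h import *
k=manip.calibration("wrist");T=np.array(k["cam_to_world"]);K=np.array(k["K"])
for p,z in [((282,177),.06),((284,294),.105),((22,127),.006),((91,127),.006),((92,202),.006),((30,202),.006),((0,121),.029),((103,125),.029)]: print(p,onplane(p,z,T,K).round(4))
```

```text
(282, 177) [0.4423 0.0073 0.06  ]
(284, 294) [0.5458 0.0089 0.105 ]
(22, 127) [ 0.3961 -0.2795  0.006 ]
(91, 127) [ 0.3962 -0.2032  0.006 ]
(92, 202) [ 0.4818 -0.2148  0.006 ]
(30, 202) [ 0.4818 -0.2876  0.006 ]
(0, 121) [ 0.3892 -0.2843  0.029 ]
(103, 125) [ 0.3933 -0.1782  0.029 ]
```

```bash
python3 -m inch '[[-2,2,-30,0],[-5,5,-70,0],[-6,5,-100,0],[-6,5,-110,0],[-6,5,-110,0],[-6,5,-110,0]]'
python3 - <<'E'
from h import *
im,T,K=snap("wrist","w7")
s=manip.get_state();print(s["position"],s["clock"])
E
```

```text
clock: 21.7
position: [0.4457, 0.0072, 0.1392]
orientation: [-180.0, 0.1, 180.0]
contact_force: [0.1, 0.6, -1.1]
finger_gap: 0.0852
gripper_force: 0.0
[0.44560213 0.00720924 0.13930871] 21.75
```

View pics/w7.png

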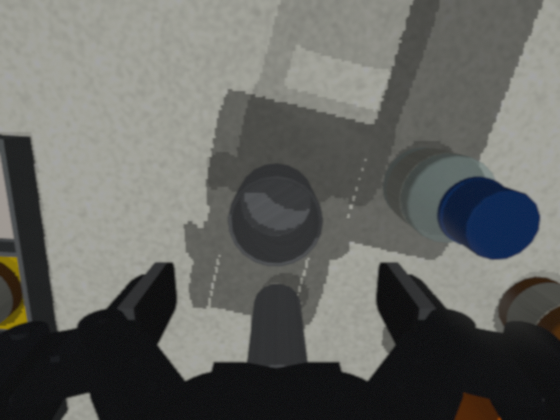

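Rim centred at (276,214), aligned in y with the fingers; the x error is about −5 mm.

```bash
python3 -m inch '[[-4,0,-20,0],[-4,0,-50,0],[-4,0,-80,0],[-4,0,-100,0],[-4,0,-112,0],[-4,0,-117,0],[-4,0,-117,0]]'
python3 -m inch '[[0,0,0,0],[0,0,0,0],[0,0,0,0],[0,0,0,0],[0,0,0,0],[0,0,0,0],[0,0,2,0],[0,0,5,0],[0,0,10,0],[0,0,15,0]]' 55 40
```

```text
clock: 22.62
position: [0.4409, 0.0075, 0.0216]
orientation: [-180.0, 0.0, -180.0]
contact_force: [0.1, -0.7, -0.7]
finger_gap: 0.0848
gripper_force: 0.0
clock: 23.88
position: [0.4405, 0.0076, 0.0366]
orientation: [180.0, -0.0, -180.0]
contact_force: [-0.0, -0.4, -1.4]
finger_gap: 0.0657
gripper_force: 43.9
```

```bash
python3 -m inch '[[0,0,20,0],[0,0,45,0],[0,-15,60,0],[0,-45,60,0],[-1,-85,60,0],[-1,-130,60,0],[-2,-175,60,0],[-3,-215,60,0],[-3,-245,60,0],[-4,-256,60,0],[-4,-256,50,0],[-4,-256,35,0],[-4,-256,25,0],[-4,-256,23,0],[-4,-256,23,0]]'
python3 - <<'E'
from h import *
o=[]
for c in("scene","side"):
  im,T,K=snap(c)
  y,x={"scene":(160,225),"side":(140,350)}[c]
  cr=im[y-40:y+40,x-60:x+60]
  o.append(cv2.resize(cr,(400,267),interpolation=cv2.INTER_CUBIC))
w=snap("wrist")[0]
o=np.hstack(o);w=cv2.resize(w[:250],(800,330));w=w[:,:]
cv2.imwrite("pics/m8.png",np.vstack([o,w])[:,:,::-1])
print(manip.get_state()["position"])
E
```

```text
clock: 25.75
position: [0.4366, -0.248, 0.059]
orientation: [180.0, -0.0, -180.0]
contact_force: [0.4, 0.1, -1.9]
finger_gap: 0.0657
gripper_force: 44.4
[ 0.43682603 -0.24854696  0.05961399]
```

View pics/m8.png

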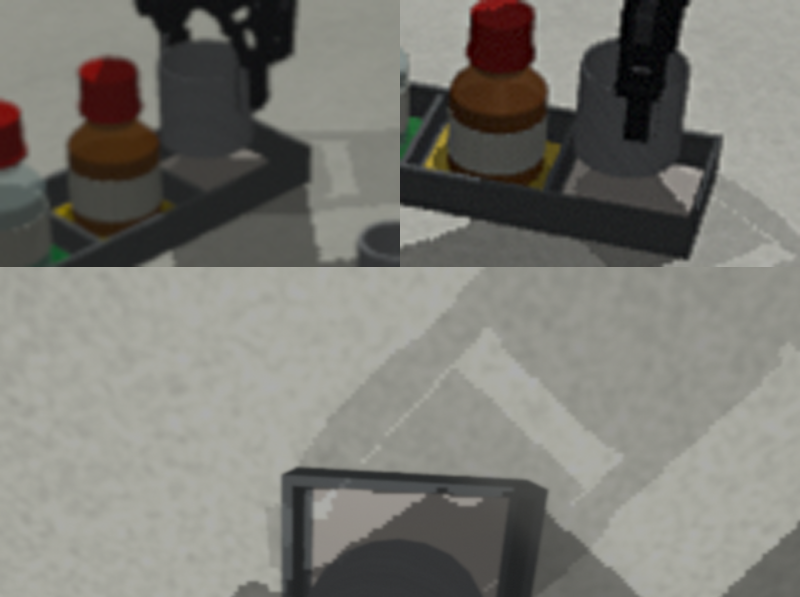

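The beaker hangs above the white cell, roughly centred (side crop column 633; wrist: beaker at 398, pad centre 409).

Run:
```python
from h import *
for c,p in (("scene",(226.5,159.9)),("side",(359.9,142.3))):
    k=manip.calibration(c);print(onplane(p,.0375,np.array(k["cam_to_world"]),np.array(k["K"])))
```

```text
[ 0.44696088 -0.24789167  0.0375    ]
[ 0.44201458 -0.25210454  0.0375    ]
```

```bash
python3 -m inch '[[-1,2,-8,0],[-2,3,-18,0],[-2,3,-25,0],[-2,3,-28,0],[-2,3,-30,0],[-2,3,-31,0],[-2,3,-32,0],[-2,3,-32,0]]'
```

```text
clock: 26.9
position: [0.4346, -0.2455, 0.0285]
orientation: [-180.0, 0.0, -180.0]
contact_force: [-2.1, 0.3, 7.2]
finger_gap: 0.0659
gripper_force: 45.2
```

```bash
python3 -m inch '[[0,0,0,0],[0,0,0,0],[0,0,0,0],[0,0,15,0],[0,0,50,0],[0,0,100,0],[0,0,150,0],[0,0,190,0]]' 84
python3 -m inch '[[10,20,20,0],[30,60,32,0],[50,110,32,0],[70,160,32,0],[90,205,32,0],[105,238,32,0],[112,254,32,0],[112,254,32,0],[112,254,32,0]]' 66
python3 - <<'E'
from h import *
im,T,K=snap("wrist","w9")
s=manip.get_state();print(s["position"],s["clock"])
np.savez("w9.npz",T=T,K=K)
for n in ("beaker_small","beaker_large"):
    for d in manip.silhouettes(n,"wrist")[:1]:
        y,x=np.where(d["pixels"]);print(n,d["conf"],x.min(),x.max(),y.min(),y.max())
E
```

```text
clock: 27.9
position: [0.4347, -0.2455, 0.2204]
orientation: [-179.9, 0.1, -180.0]
contact_force: [0.2, -0.2, -0.5]
finger_gap: 0.0839
gripper_force: 0.0
clock: 29.02
position: [0.546, 0.0075, 0.2494]
orientation: [-180.0, -0.0, 180.0]
contact_force: [-0.2, -0.3, -0.7]
finger_gap: 0.0661
gripper_force: 0.0
[0.54603911 0.00729461 0.24935971] 29.075
beaker_small 0.75 253 301 159 222
beaker_large 0.58 0 79 212 291
```

View pics/w9.png

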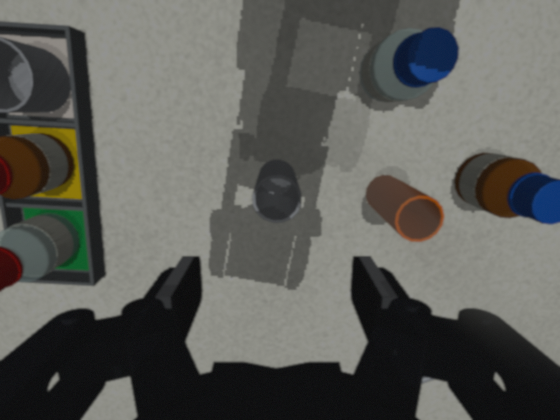

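The narrow beaker's rim is centred at (277,197), right under the fingers; the wide beaker stands in the white cell.

```bash
python3 -m inch '[[0,0,-20,0],[0,1,-60,0],[0,1,-100,0],[0,1,-140,0],[0,1,-168,0],[0,1,-183,0],[0,1,-184,0],[0,1,-184,0]]'
python3 -m inch '[[0,0,0,0],[0,0,0,0],[0,0,0,0],[0,0,0,0],[0,0,0,0],[0,0,0,0],[0,0,2,0],[0,0,5,0],[0,0,10,0],[0,0,15,0]]' 35 40
```

```text
clock: 30.18
position: [0.5474, 0.0092, 0.0662]
orientation: [-180.0, 0.1, 180.0]
contact_force: [-0.3, -0.1, -0.2]
finger_gap: 0.0663
gripper_force: 0.0
clock: 31.42
position: [0.5465, 0.0096, 0.0805]
orientation: [180.0, -0.0, -180.0]
contact_force: [0.7, 0.9, -1.6]
finger_gap: 0.0427
gripper_force: 40.6
```

```bash
python3 -m inch '[[0,0,30,0],[0,0,70,0],[-5,-15,86,0],[-20,-45,86,0],[-38,-85,86,0],[-56,-130,86,0],[-76,-175,86,0],[-94,-215,86,0],[-107,-243,86,0],[-112,-255,86,0],[-112,-255,86,0],[-112,-255,86,0],[-112,-255,86,0]]'
python3 - <<'E'
from h import *
o=[]
for c in("scene","side"):
  im,T,K=snap(c)
  y,x={"scene":(140,230),"side":(120,355)}[c]
  cr=im[y-45:y+45,x-45:x+45]
  o.append(cv2.resize(cr,(400,400),interpolation=cv2.INTER_CUBIC))
snap("wrist","w10")
cv2.imwrite("pics/m10.png",np.hstack(o)[:,:,::-1])
print(manip.get_state()["position"])
E
```

```text
clock: 33.05
position: [0.4348, -0.2443, 0.1663]
orientation: [180.0, -0.0, -179.9]
contact_force: [0.1, 0.3, -1.4]
finger_gap: 0.043
gripper_force: 41.0
[ 0.43485266 -0.24473212  0.16634078]
```

View pics/m10.png

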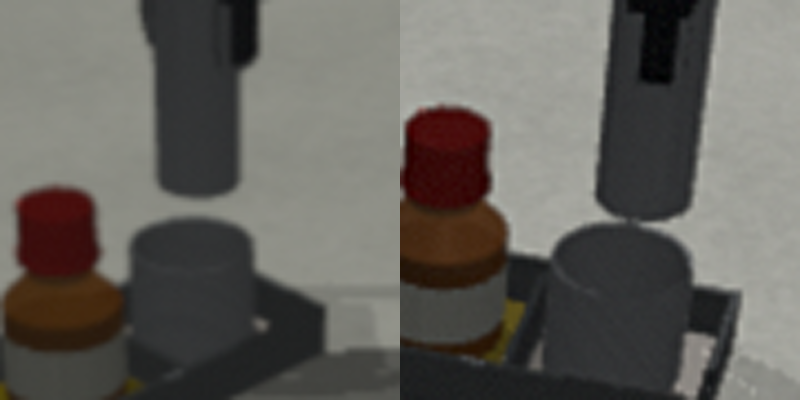

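View pics/w10.png

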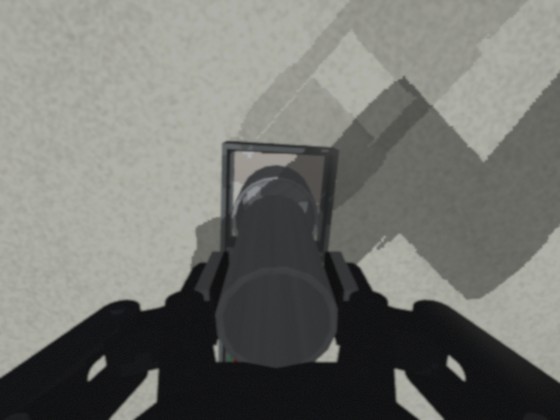

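The side crop shows the narrow beaker's axis to the right (−x) of the wide beaker's rim centre (645 → ~638 extrapolated vs 622); scene shows a similar smaller offset (198 vs 192).

Run:
```python
from h import *
for c,a,b in (("scene",(228.2,150.35),(229.55,134.6)),("side",(359.95,133.7),(365.1,118.2))):
    k=manip.calibration(c);T,K=np.array(k["cam_to_world"]),np.array(k["K"])
    p=onplane(a,.066,T,K);q=onplane(b,.0998,T,K);print(p.round(4),q.round(4),(p-q).round(4))
k=manip.calibration("wrist");T,K=np.array(k["cam_to_world"]),np.array(k["K"])
# wrist: wide rim left 233, right 319, top 166
print(onplane((276,166),.066,T,K),onplane((233,205),.066,T,K),onplane((319,205),.066,T,K))
```

```text
[ 0.4483 -0.24    0.066 ] [ 0.4361 -0.2464  0.0998] [ 0.0122  0.0064 -0.0338]
[ 0.4428 -0.2403  0.066 ] [ 0.4366 -0.246   0.0998] [ 0.0062  0.0057 -0.0338]
[ 0.40142993 -0.24479699  0.066     ] [ 0.43055762 -0.27667997  0.066     ] [ 0.43042885 -0.21281119  0.066     ]
```

```bash
python3 -m inch '[[4,0,-5,0],[8,1,-15,0],[8,1,-23,0],[8,1,-25,0],[8,1,-25,0],[8,1,-25,0]]'
python3 - <<'E'
from h import *
o=[]
for c in("scene","side"):
  im,T,K=snap(c)
  y,x={"scene":(145,230),"side":(125,360)}[c]
  cr=im[y-35:y+35,x-35:x+35]
  cr=cv2.convertScaleAbs(cr,alpha=2)
  o.append(cv2.resize(cr,(400,400),interpolation=cv2.INTER_CUBIC))
cv2.imwrite("pics/m11.png",np.hstack(o)[:,:,::-1])
print(manip.get_state()["position"])
E
```

```text
clock: 33.95
position: [0.4426, -0.2446, 0.1414]
orientation: [-180.0, 0.0, 180.0]
contact_force: [-0.3, -0.0, -2.0]
finger_gap: 0.043
gripper_force: 41.0
[ 0.4426375  -0.24465073  0.14158317]
```

View pics/m11.png

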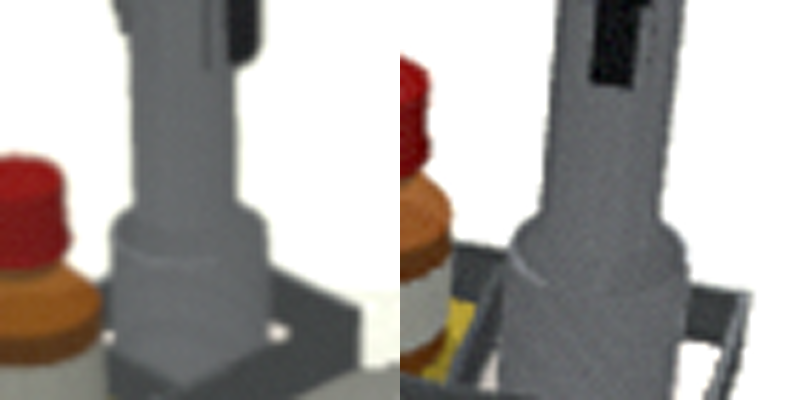

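Side: narrow axis 600 vs wide rim centre 598; scene: 185 vs 190. Aligned to within about 2 mm, so I insert it.

```bash
python3 -m inch '[[0,1,-8,0],[0,1,-16,0],[0,1,-24,0],[0,1,-30,0],[0,1,-30,0]]'
python3 - <<'E'
from h import *
print(manip.get_state()["contact_force"])
E
```

```text
clock: 34.67
position: [0.4422, -0.2432, 0.1106]
orientation: [179.9, -0.1, -180.0]
contact_force: [0.8, 0.3, -1.2]
finger_gap: 0.0425
gripper_force: 41.0
[ 0.84033223  0.27311832 -1.15822162]
```

No contact, and the bottom is about 20 mm below the rim, so it is inside.

```bash
python3 -m inch '[[0,0,-10,0],[0,0,-20,0],[0,0,-28,0],[0,0,-31,0],[0,0,-33,0],[0,0,-34,0],[0,0,-34,0]]'
```

```text
clock: 35.55
position: [0.4426, -0.2435, 0.0774]
orientation: [-180.0, 0.0, -180.0]
contact_force: [0.9, 0.2, -0.9]
finger_gap: 0.0429
gripper_force: 41.0
```

```bash
python3 -m inch '[[0,0,-1,0],[0,0,-2,0],[0,0,-2,0]]'
```

```text
clock: 35.92
position: [0.4428, -0.2437, 0.0765]
orientation: [-180.0, 0.1, -180.0]
contact_force: [-1.4, 0.6, 8.0]
finger_gap: 0.0426
gripper_force: 41.3
```

Contact with the floor of the wide beaker. Release and retreat.

```bash
python3 -m inch '[[0,0,0,0],[0,0,0,0],[0,0,0,0],[0,0,10,0],[0,0,30,0],[0,0,70,0],[0,0,110,0],[0,0,150,0],[-5,40,170,0],[-5,90,170,0],[-5,140,170,0],[-5,140,170,0],[-5,140,170,0]]' 62
python3 - <<'E'
from h import *
a,_,_=snap("scene");b,_,_=snap("side")
f=lambda im:cv2.resize(im[100:400,120:460],(400,353))
cv2.imwrite("pics/m12.png",np.hstack([f(a),f(b)])[:,:,::-1])
E
```

```text
clock: 37.55
position: [0.438, -0.1038, 0.2459]
orientation: [-179.9, 0.1, -179.9]
contact_force: [-0.2, -0.7, 0.0]
finger_gap: 0.062
gripper_force: 0.0
```

View pics/m12.png

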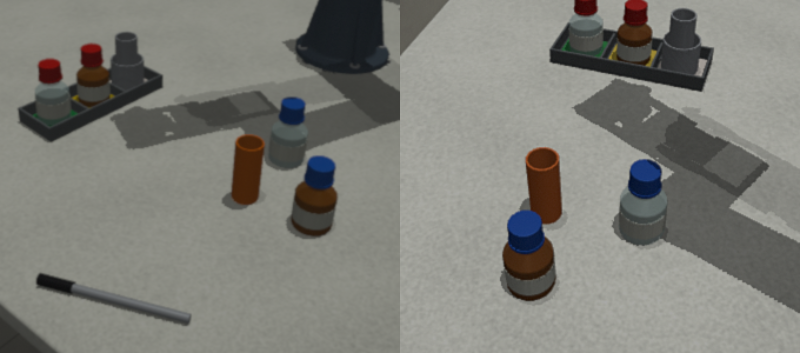

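All four items stand upright in the right cells with the narrow beaker nested (side crop 683,45), and the look-alikes have not moved.

```bash
python3 -c "from rig import manip; print(manip.job_done())"
```

```text
the job is handed in; nothing more can be done
None
```

The job is handed in after about 38 s: both red-capped bottles and the nested steel beakers stand upright on their pads, with the wide beaker about 7 mm off the white pad's centre, and the blue-capped bottles and the orange beaker were left untouched.

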